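# Release the long cell from the bench feeder

### The job

Let the long battery cell out of the feeder: press down the pad of its lane's lever with the fingertips so the gate lifts, wait until the cell has rolled down to the end stop, then let the lever come back up so the gate is shut again. Do not touch the cells themselves, keep the short cell's gate shut, and leave everything else on the bench where it stands.

Things in the scene. Friction and masses are not known exactly. Their poses are not given: they have to be found in the camera images.
- feeder: Two-lane battery feeder, plywood and aluminium, fixed to the bench. Origin on the bench under the levers' axle, midway between lanes; +x downhill along the lanes (roughly away from the robot), +y to the left lane, z up. Base x -67 to 203 mm, 200 wide. Lane centres y = +45 and -45, 70 wide, walls 22 high; floor falls 10 degrees, 45 high at x = 0; end stop at x = 190. Axle 85 high, posts 96 high.
- lever_left (a joint): Angle (rad) of the left lane's lever: 0 = at rest, gate shut; grows as the pad goes down and the gate rises; stop at 0.34. A spring returns it to 0; at the pad about 2 N start it and 5 N reach the stop. From about 0.2 a cell rolls under the gate; at 0.28 the pad's centre is 26 mm lower. A cell takes about 0.5 s from open gate to end stop.
- lever_right (a joint): The same for the right lane's lever.
- pad_left (a point): Centre of the top face of the black press pad on the uphill (robot's) end of the left lane's lever: 36 (along the lane) x 42 mm, level at rest, 93 mm above the bench, at feeder x = -95, y = +45. Nothing under it but the bench. The point moves with the lever.
- pad_right (a point): The same for the right lane's lever, at feeder x = -95, y = -45.
- gate_left (a point): Middle of the lower edge of the left lane's clear plastic gate plate (62 wide, 20 high, 4 thick) on the downhill end of its lever: at rest at feeder x = 82, y = +45, 35 mm above the bench, 4 above the lane floor. The point moves with the lever.
- gate_right (a point): The same for the right lane, at feeder y = -45.
- long_cell: The long battery cell: black cylinder with steel ends, 18 mm diameter x 65 long, about 46 g. Origin at its centre, own y along the cylinder (across the lane); it turns about y as it rolls. Starts in either lane, lying behind (uphill of) the shut gate, centre at feeder x about 71, 42 above the bench; at the end stop its centre is at feeder x about 180.
- short_cell: The short battery cell: the same, 18 mm diameter but only 35 long. Origin at its centre, own y along the cylinder. Lies behind the gate of the other lane.
- multimeter: Bystander: yellow multimeter with a black face, 150 x 80 x 45 high, lying flat (mm); origin at the centre of its underside.
- screwdriver: Bystander: screwdriver 170 long lying beside the feeder; origin under its middle, handle towards its -x (mm).
- solder_spool: Bystander: spool of solder with black flanges, 54 across, 40 high, standing on its flange (mm); origin at the centre of its underside.
- flux_jar: Bystander: small amber glass jar with steel lid, 42 across, 45 high, standing on the robot's side of the feeder (mm); origin at the centre of its underside.
- capacitor: Bystander: black can capacitor, 25 across, 45 high, standing upright close beside the feeder's pads (mm); origin at the centre of its underside.
- adapter: Bystander: black power adapter, 100 x 45 x 32 high (mm); origin at the centre of its underside.

How it is judged (in metres and radians):
On the way, in this order (a step that is already met when the one before it is completed fails the run):
1. the long cell's gate is being lifted by its lever (x of long_cell in the frame of feeder below 0.15 m and ((y of long_cell in the frame of feeder above 0 m and value of joint lever_left above 0.1 rad) or (y of long_cell in the frame of feeder below 0 m and value of joint lever_right above 0.1 rad))), for 0.05 s.
2. the long cell has rolled under its gate to the low end (x of long_cell in the frame of feeder above 0.165 m), for 0.1 s.
At the end, for the whole second after the job is handed in: The long cell lies still (under 30 mm/s) at the low end of its lane, centre beyond feeder x = 165 mm; both levers are back at rest (under 0.04 rad); the short cell is still behind its gate, within 15 mm of where it started (x of long_cell in the frame of feeder between 0.165 and 0.2 m and (y of long_cell in the frame of feeder between 0.005 and 0.085 m or y of long_cell in the frame of feeder between -0.085 and -0.005 m) and z of long_cell in the frame of feeder below 0.04 m and linear speed of long_cell below 0.03 m/s and distance of short_cell from where it was at the start of the episode below 0.015 m and x of short_cell in the frame of feeder below 0.08 m and value of joint each of lever_left, lever_right below 0.04 rad); the robot touches nothing.
It fails at once if the short cell's gate is opened (its lever beyond 0.12 rad) ((y of short_cell in the frame of feeder above 0 m and value of joint lever_left above 0.12 rad) or (y of short_cell in the frame of feeder below 0 m and value of joint lever_right above 0.12 rad)).
It fails at once if a cell is touched by the robot (contact force between any of the arm, the fingers and long_cell above 0.3 N or contact force between any of the arm, the fingers and short_cell above 0.3 N).
It fails at once if a cell is lifted out of its lane (z of any of long_cell, short_cell in the frame of feeder above 0.08 m).
It fails at once if a bystander is moved more than 20 mm (distance of any of multimeter, screwdriver, solder_spool, flux_jar, capacitor, adapter from where it was at the start of the episode above 0.02 m).
It also fails if it takes over 29 s, if anything falls off the work surface, if the arm or the gripper's body presses on something with over 40 N, if the wrist force passes 120 N, or if a joint passes its speed limit or range.

### The arm

A 6-joint arm with a two-finger parallel gripper is mounted at the origin on the work surface. World frame = base frame: x ahead of the robot, y to its left, z up, the work surface at z = 0. Lengths are in m, angles in degrees, forces in N, time in s.
With the tool pointing down it reaches from about 0.275 to 0.975 m from the base axis. Payload 8.4 kg.
Tool frame: the origin (TCP) lies between the finger pads; the fingertips stand 19 mm ahead of it and the grasp point (between the pads) is the TCP; z points along the fingers, y is the line along which they close (so a half turn about z gives the same grasp; the last joint's range is limited). The gripper opens to 92 mm and grips with 3 to 60 N. Pads are 20 mm wide; open, the fingers measure 128 mm over their backs; the gripper's body (75 mm by 189 mm) begins 69 mm behind the grasp point.
Start: joints at [-74.909, 20.225, 93.587, -0, 66.188, -0.138], TCP at [0.164, -0.603, 0.234] pointing down, gripper open.
Joint ranges: [-150.9, 150.9], [-52.94, 120.26], [3.33, 152.33], [-74.26, 254.26], [0, 154.13], [-172.89, 172.89]. Speed limits (degrees/s): [127.2, 127.2, 159.86, 180, 180, 180].

### API

Orientations are given as [roll, pitch, yaw] about the fixed x, y, z axes, in that order (R = Rz(yaw) Ry(pitch) Rx(roll)).
In Python, from bench import * gives the robot as it stands. Calls block until the motion is done:
- reach(position, orientation): joint-space move of the TCP to a pose.
- movel(position, frame=None, feed=0.15, contact_N=None): straight line of the TCP; frame=None keeps the orientation; feed is the mean speed in m/s. With contact_N (N) it stops when the force on the tool has changed by that much, and returns True; else False.
- move_joints(angles): joint-space move.
- gripper_to(opening): finger opening in m; the grip force is fixed at half the most; returns when the fingers have stopped.
- wait(seconds).
- ik(position, orientation): joint angles nearest the present ones, or None.
- sense(): the state.
- camera(name): name is "scene" or "top" or "wrist"; returns a dict with "frame" (400x640x3 uint8, red, green, blue), "z_map" (400x640 float32, m along the optical axis (not along the pixel's ray), 0 where there is no reading), "fov_y" (degrees; the focal length in pixels is half the picture's height over the tangent of half this angle, whatever the lens; pixels are square), "cx", "cy" (the principal point, pixels), "R" (3x3) and "t" (3): a world point X has camera coordinates R X + t. Camera axes: x right, y down, z forward; pixel columns grow to the right and rows downward; lengths in m; the calibration is good to about 2 mm. A picture is of the moment at which its call begins.
A pose or a line that the arm cannot do raises MotionError and nothing moves.
- job_done(): hands the job in; it is judged then, once.
Trained networks look in the newest picture that a camera, given by its name, has taken for a name from the list of things; names that differ only in an ending like _2 or _b are one class to them, and where a whole thing is asked for, a point or a joint stands for the part that bears it (a point fixed in the world has none). Each returns a list of dicts, best first, with "score" (0 to 1); they miss things now and then, are a little off and sometimes report something else, mostly with a low value. They report only what shows in the picture. A call takes as long as a camera call.
- search_frame(thing, camera): "xyz" ([x, y, z] in m, in world coordinates, good to about 4 mm: the middle of the surface that is visible of it).
The state is a dict: "t": time; "qpos": joint angles; "dq": joint speeds; "tau": joint torques, N m; "tcp_pos": TCP position; "eef_rot": TCP orientation; "force": force on the tool from outside, world axes, zero at the start; "wrist_torque": the same for the moment, N m; "width": finger opening in m; "finger_force": force on a finger pad.
Only numpy, scipy, OpenCV 4.12 (cv2) and the standard library are available. Lean on these libraries where they do the work, as an engineer would, in place of code of your own. Each camera call takes 0.05 s, during which the arm holds its last target. There are 200 camera calls.

## Working session

There is one attempt and no reset: what is moved stays moved. The work goes in short steps, each a Python script; the robot and the scene stay as the last script left them, time stands still between calls to the robot, and variables do not carry over. Pictures are saved under pics/ and viewed, at most 10 in all, crops included, and the job is handed in when it is done.

```bash
mkdir -p pics; python3 - <<'E'
from bench import *
import cv2,numpy as np
for c in("scene","top"):
    d=camera(c); cv2.imwrite(f"pics/{c}0.png",d["frame"][:,:,::-1])
    for n in("pad_left","pad_right","gate_left","gate_right","long_cell","short_cell","feeder","capacitor","flux_jar"):
        print(c,n,[(np.round(r["xyz"],3).tolist(),round(r["score"],2)) for r in search_frame(n,c)[:3]])
print(sense()["t"])
E
```

```text
scene pad_left [([0.577, -0.125, 0.086], 0.76), ([0.654, -0.138, 0.039], 0.55)]
scene pad_right [([0.594, -0.216, 0.087], 0.9)]
scene gate_left [([0.571, -0.127, 0.092], 0.91)]
scene gate_right [([0.6, -0.215, 0.09], 0.94)]
scene long_cell []
scene short_cell []
scene feeder [([0.656, -0.138, 0.038], 0.97)]
scene capacitor []
scene flux_jar [([0.392, -0.206, 0.043], 0.63)]
top pad_left [([0.514, -0.137, 0.088], 0.67)]
top pad_right [([0.54, -0.223, 0.09], 0.76), ([0.652, -0.192, 0.047], 0.59)]
top gate_left [([0.515, -0.135, 0.092], 0.67)]
top gate_right [([0.54, -0.224, 0.089], 0.91), ([0.391, -0.202, 0.042], 0.66)]
top long_cell [([0.654, -0.195, 0.046], 0.51)]
top short_cell [([0.63, -0.107, 0.048], 0.65), ([0.652, -0.194, 0.049], 0.25)]
top feeder [([0.614, -0.156, 0.036], 0.59)]
top capacitor [([0.499, -0.336, 0.045], 0.45)]
top flux_jar [([0.393, -0.202, 0.043], 0.77)]
1.0
```

View pics/top0.png

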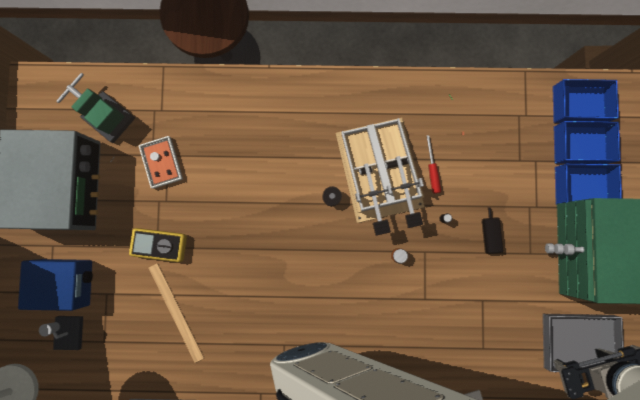

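View pics/scene0.png

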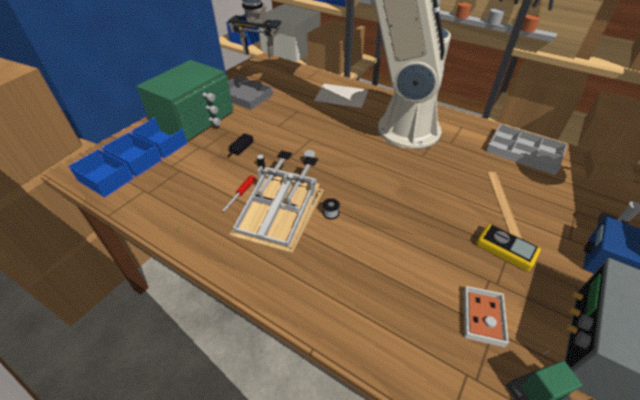

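The top view shows the feeder around (385,170), its pads at about (381,227) on the left and (413,219) on the right, the jar at (400,257) and the capacitor at (447,218). At this size I can't tell the two cells apart, so I'll enlarge the picture and measure the pads.

```bash
cat > h.py <<'E'
from bench import *
import cv2,numpy as np
def cloud(d):
    f=200/np.tan(np.radians(d["fov_y"]/2)); z=d["z_map"]
    v,u=np.mgrid[:400,:640]
    P=np.stack([(u-d["cx"])/f*z,(v-d["cy"])/f*z,z],-1)
    return (P-np.array(d["t"]))@np.array(d["R"])
E
python3 - <<'E'
from h import *
d=camera("top"); W=cloud(d); g=d["frame"]
cv2.imwrite("pics/topz.png",cv2.resize(g[110:270,320:470,::-1],None,fx=3.7,fy=3.7,interpolation=cv2.INTER_CUBIC))
dark=g.max(2)<70
m=(dark&(W[...,2]>.08)&(W[...,2]<.105)).astype(np.uint8); m[:,:330]=0;m[:,470:]=0;m[:200]=0;m[245:]=0
n,l,s,c=cv2.connectedComponentsWithStats(m)
for i in range(1,n):
    if s[i,4]>20:
        p=W[l==i]; print(s[i],c[i].round(1),p.mean(0).round(4),cv2.minAreaRect(p[:,:2].astype(np.float32)*1000))
# marks: walls/rails direction: all points with high z posts
m=(W[...,2]>.075)&(W[...,0]>.45)&(W[...,0]<.85)&(W[...,1]>-.32)&(W[...,1]<0)
print("hi",m.sum())
E
```

```text
[406 213  17  15 191] [413.8 219.8] [ 0.4897 -0.2402  0.0921] ((489.95257568359375, -240.854736328125), (33.77557373046875, 41.037437438964844), 13.290018081665039)
[373 220  17  15 189] [381.4 227.1] [ 0.4686 -0.1532  0.092 ] ((468.7543029785156, -153.17849731445312), (34.434783935546875, 40.044620513916016), 14.618379592895508)
hi 1127
```

View pics/topz.png

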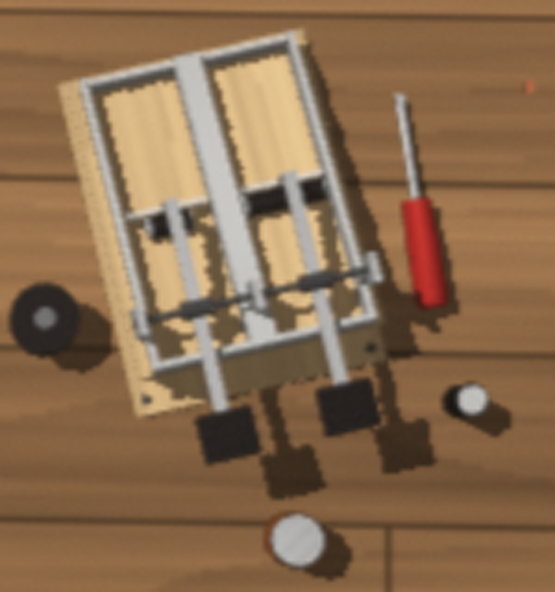

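The enlarged picture settles it. The wide dark cell, at crop (245–325,195), is in the right lane, and the short one, at (170,225), is in the left. The pads are 90.2 mm apart at z = 0.092, which matches the given sizes, and the feeder yaw is about 13.6°. I'll press the right pad with closed fingers.

```bash
python3 - <<'E'
from h import *
c=np.array([.490,-.2405]); yaw=13.6; ex=np.array([np.cos(np.radians(yaw)),np.sin(np.radians(yaw))])
p=c-ex*.003
q0=np.array(sense()["qpos"])
best=min((y for y in(yaw,yaw-180,yaw+180) if ik([*p,.18],[180,0,y]) is not None),key=lambda y:np.abs(np.array(ik([*p,.18],[180,0,y]))-q0).max())
print(best,ik([*p,.18],[180,0,best]))
gripper_to(0.0)
reach([*p,.18],[180,0,best])
s=sense();print(s["t"],s["tcp_pos"],s["width"])
movel([*p,.122],feed=.1)
hit=movel([*p,.100],feed=.03,contact_N=1.2)
z=sense()["tcp_pos"][2];print("contact",hit,z,sense()["force"])
hit=movel([*p,.111-.027],feed=.05,contact_N=15)
s=sense();print("pressed",hit,s["tcp_pos"],s["force"],s["t"])
wait(1.2)
d=camera("top");cv2.imwrite("pics/top2.png",cv2.resize(d["frame"][110:270,320:470,::-1],None,fx=3.7,fy=3.7))
for n in("long_cell","short_cell"):print(n,[(np.round(r["xyz"],3).tolist(),round(r["score"],2)) for r in search_frame(n,"top")])
E
```

```text
13.6 [-2.65028627e+01  1.64591573e+01  1.06562565e+02 -2.54444375e-14
  5.69782777e+01  4.98971373e+01]
4.175 [ 0.48696318 -0.24200447  0.18014366] 0.0008563225234355823
contact True 0.11052140247822538 [-0.2747968  -0.21792465  1.78523085]
pressed False [ 0.4871709  -0.24128512  0.08403236] [-0.11660174  0.36739869  4.40532118] 6.0667
long_cell [([0.76, -0.173, 0.025], 0.66)]
short_cell []
```

View pics/top2.png

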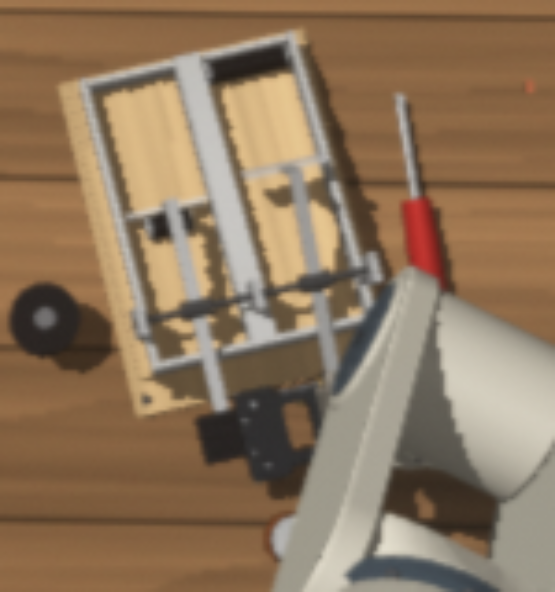

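The long cell is now at the end stop, at crop (250,60), and the short cell is still behind its gate at (170,225). Next I'll release the lever and move clear.

```bash
python3 - <<'E'
from h import *
s=sense();p=s["tcp_pos"]
movel([p[0],p[1],.115],feed=.04)
movel([p[0],p[1],.22],feed=.1)
move_joints([-74.9,20.2,93.6,0,66.2,0])
wait(.5)
d=camera("top");W=cloud(d);g=d["frame"]
cv2.imwrite("pics/top3.png",cv2.resize(g[110:270,320:470,::-1],None,fx=3.7,fy=3.7))
for u,v in((413,219),(381,227)):print(np.median(W[v-4:v+5,u-4:u+5].reshape(-1,3),0).round(4))
s=sense();print(s["t"],s["force"])
E
```

```text
[ 0.4916 -0.2381  0.0929]
[ 0.4689 -0.1522  0.0922]
11.8583 [ 0.13540293  0.2463843  -0.60581107]
```

View pics/top3.png

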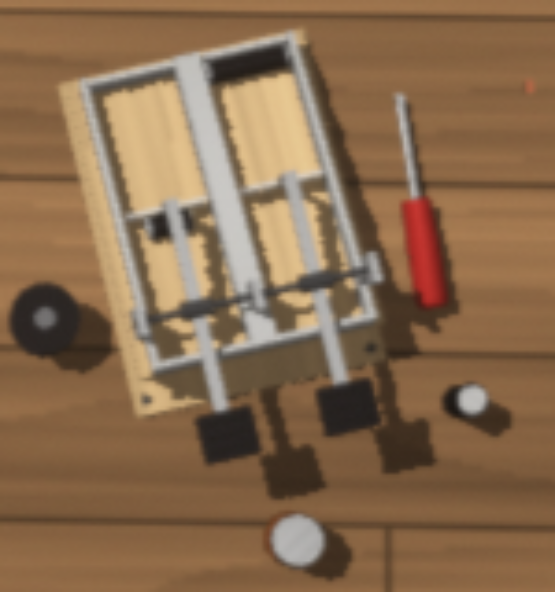

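The long cell lies at the end stop at (250,60). Both pads are back at z ≈ 0.093, so both gates are shut, and the short cell and bystanders are where they were.

```bash
python3 -c "
from bench import *
print(job_done())"
```

```text
the job is handed in; nothing more can be done
None
```

The long cell was let out of the right lane and lies at the end stop; both gates are shut, nothing else in view moved, and the job is handed in (no verdict was returned).

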